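# Dock a microreactor chip along the guide rail and bolt it in

## Robot

A 6-joint arm with a two-finger parallel gripper is mounted at the origin on the work surface. World frame = base frame: x ahead of the robot, y to its left, z up, the work surface at z = 0. Lengths are in m, angles in rad, forces in N, time in s.
With the tool pointing down it reaches from about 0.25 to 0.775 m from the base axis. Payload 4 kg.
Tool frame: the origin (TCP) lies at the very end of the fingers, on their centre line; the grasp point (between the pads) lies 19 mm behind it; z points along the fingers, y is the line along which they close (so a half turn about z gives the same grasp; the last joint's range is limited). The gripper opens to 94 mm and grips with 3 to 60 N. Pads are 16 mm wide; open, the fingers measure 119 mm over their backs; the gripper's body (75 mm by 177 mm) begins 78 mm behind the grasp point.
Start: joints at [1.13, 0.087, 1.371, -0, 1.684, -0.103], TCP at [0.182, 0.519, 0.206] pointing down, gripper open.
Joint ranges: [-3.1, 3.1], [-0.76, 2.03], [0.27, 2.55], [-1.08, 4.22], [0.17, 2.65], [-2.57, 2.57]. Speed limits (rad/s): [2.79, 2.79, 3.14, 3.14, 3.14, 3.14].

## Interface

Orientations are given as a unit quaternion [w, x, y, z].
In Python, from rig import manip gives the robot as it stands. The module is installed in compiled form; this text tells all that it offers.
- The arm moves only by the tool move_arm, never from a script. Its argument "rows" is text: rows parted by semicolons, each of 5 numbers parted by spaces: the opening, from 0 (shut) to 1 (fully open), then the shift along the world's x, y, z in m, then the turn about the world's z in rad. A call has 1 to 10 rows; each row is the pose to reach, as a shift and turn from the pose commanded when the call began; what a row does not reach only later rows make up. A row lasts 1/10 s, in which the tool goes at most 50 mm and 8.59 degrees, less where a joint would pass 70% of its speed; a pose out of reach is approached as far as the arm can. A call with a gripper value outside its range is refused whole. The fingers move at their own pace and stop on an object; "squeeze" is the grip in N (left out, the last holds). Time passes only in rows, so rows that repeat a pose let the fingers close. It gives the time, the measured TCP pose, the force, the opening and the grip force at its end, in the units of the state.
- manip.get_state(): the state, without advancing time (a new reading comes with each control period).
- manip.grab_frame(name): name is "scene" or "top"; returns the picture (480x640x3 uint8, blue, green, red); there is no depth.
- manip.camera_model(name): a dict with "intrinsics" (3x3 intrinsics, pixels), "extrinsics" (4x4, takes a point from world to camera coordinates). Camera axes: x right, y down, z forward; pixel columns grow to the right and rows downward; lengths in m; the calibration is good to about 2 mm. A picture is of the moment at which its call begins. camera_model takes no time and is no camera call.
- manip.sign_off(): hands the job in; it is judged then, once.
The state is a dict: "time": time; "joints": joint angles; "joint_vel": joint speeds; "effort": joint torques, N m; "tool_pos": TCP position; "eef_rot": TCP orientation; "wrist_force": force on the tool from outside, world axes, zero at the start; "wrist_torque": the same for the moment, N m; "gripper_width": opening from 0.0 (shut) to 1.0 (fully open); "grip_force": force on a finger pad.
Only numpy, scipy, OpenCV 4.12 (cv2) and the standard library are available. Lean on these libraries where they do the work, as an engineer would, in place of code of your own. Each camera call takes 0.05 s, during which the arm holds its last target. There are 200 camera calls.

## Task

Load the flow-chemistry dock without picking anything up: with the fingertips push the flat chip carrier back until it lies flush along the dock's guide rail, then, keeping it against the rail, slide it along into the corner pocket until it is fully home against the black port block. Then push the sliding bolt fully forward behind the carrier so that it cannot back out. Leave the glassware, the bottle and the cap around the dock where they stand.

Things in the scene. Friction and masses are not known exactly. Their poses are not given: they have to be found in the camera images.
- dock: chip dock, fixed: an aluminium plate (x -94 to +62 mm, y -145 to +145 mm in its own frame), open on the robot's side; its bare top, the bed, is 16 mm above the bench. Origin on the bench; its x points away from the robot towards the guide rail, its y along the rail towards the port block. The other dock entries use this frame
- rail_mid (a point): middle of the steel guide rail's inner face, at bed height: x = +40, y = -20 mm in the dock's frame. The rail is straight along the dock's y, from y = -140 to +100 mm, 14 mm thick and 12 mm high above the bed
- port_face (a point): foot of the black port block's face, at bed height, x = +20, y = +100 mm in the dock's frame. The block closes the end of the bed: x -21 to +54 mm, 30 mm high above the bed; behind it steel fittings and thin tubes reach to y = +185 mm
- lip (a point): bed point at the mouth end of the pocket's front lip, x = -2, y = +55 mm in the dock's frame. The lip is a steel strip 8 mm wide, 6 mm high; inner face at x = -2 mm from y = +55 to +100 mm, with a flared lead-in that begins at y = +41 mm, x about -9 mm
- pocket (a point): the corner pocket between rail, port block and lip: the point on the bed, x = +20, y = +70 mm in the dock's frame and with the dock's axes, where the carrier's origin lies when it is fully home (2 mm of play between rail and lip)
- carrier: chip carrier: flat black plastic frame with a clear glass chip, 40 mm (its x) by 60 mm (its y) by 8 mm thick, about 45 g, loose on the bed. Origin at the centre of its underside. Its +y end, with three small brass ports, leads and meets the port block. At the start it lies clear of the rail, askew by up to about 26 degrees
- bolt (a joint): sliding bolt, in m: 0 drawn back (tip at x = -10 mm, clear of the carrier's path), 0.036 fully forward (tip at x = +26 mm). Slides along the dock's +x, needs about 2 N, stays where left. Flat bar 12 mm wide, 8.5 mm high, on y = +31 mm: forward, it stands 3 mm behind the seated carrier's trailing end (y = +40 mm)
- bolt_post (a point): top centre of the bolt's upright finger post, which moves with it: 12 mm thick, black 15 mm cap, 34 mm high above the bed; x = -73 mm with the bolt drawn back, -37 mm forward, y = +31 mm. The bolt's channel, x -87 to -12, y +20 to +42 mm, has walls 10 mm and, near its front, a strap 13 mm high above the bed
- flask: conical glass flask, 64 mm across, 105 mm tall, on the bench to the left of the dock; origin at the centre of its underside; a bystander
- vial: small glass vial with a white cap, 27 mm across, 55 mm tall, on the bench to the left of the dock; origin at the centre of its underside; a bystander
- amber_bottle: amber glass bottle, 48 mm across, 85 mm tall, on the bench to the right of the dock; origin at the centre of its underside; a bystander
- screw_cap: brass-coloured screw cap, 33 mm across, 13 mm tall, on the bench to the right of the dock; origin at the centre of its underside; a bystander
Not all that is in view belongs to the job. What is meant by the carrier is not red, and is the larger of those in its own colour.

How it is judged:
By the outcome, as a careful person would: the job done as asked, in the order asked, and still so for the second after the job is handed in, with the robot touching nothing.
It also fails if it takes over 56 s, if anything falls off the work surface, if the arm or the gripper's body presses on something with over 40 N, if the wrist force passes 120 N, or if a joint passes its speed limit or range.

## Working session

There is one attempt and no reset: what is moved stays moved. The work goes in short steps, Python scripts to look and compute and a tool call to move; the robot and the scene stay as the last step left them, time stands still between calls to the robot, and variables do not carry over. Pictures are saved under pics/ and viewed, at most 10 in all, crops included, and the job is handed in when it is done.

Besides the shell and the picture viewer there is one more tool, called in YAML: its name, and indented under it one key for each argument. move_arm: Moves the arm, as the interface text tells. Its arguments: {"type":"object","properties":{"rows":{"type":"string"},"squeeze":{"type":"number"}},"required":["rows"]}

```bash
mkdir -p pics; cat > h.py <<'E'
import numpy as np, cv2
from rig import manip
def ray(cam,uv,z):
    m=manip.camera_model(cam);K=np.array(m["intrinsics"]);T=np.array(m["extrinsics"]);R=T[:3,:3];o=-R.T@T[:3,3]
    uv=np.atleast_2d(uv).astype(float);d=(np.linalg.inv(K)@np.c_[uv,np.ones(len(uv))].T).T@R
    return o+d*((z-o[2])/d[:,2])[:,None]
def proj(cam,P):
    m=manip.camera_model(cam);K=np.array(m["intrinsics"]);T=np.array(m["extrinsics"])
    q=(np.atleast_2d(P)@T[:3,:3].T+T[:3,3])@K.T
    return q[:,:2]/q[:,2:]
E
python3 - <<'E'
from h import *
for c in("top","scene"):
    cv2.imwrite(f"pics/{c}0.png",manip.grab_frame(c)); print(c,np.round(ray(c,[[0,0],[640,0],[0,480],[640,480]],0),3).tolist())
print(manip.get_state())
E
```

```text
top [[1.232, 0.838, 0.0], [1.257, -0.874, 0.0], [-0.005, 0.769, 0.0], [0.002, -0.824, 0.0]]
scene [[-1.163, 0.262, 0.0], [0.82, 1.762, 0.0], [0.461, -0.606, 0.0], [1.182, -0.062, 0.0]]
{'time': 0.1, 'joints': array([ 1.12990837e+00,  8.78566158e-02,  1.37203962e+00,  2.85046462e-05,
        1.68358572e+00, -1.03082976e-01]), 'joint_vel': array([-4.91261382e-04, -1.82464963e-03, -3.01461372e-03,  2.07920321e-03,
        8.96029620e-05, -3.40527748e-04]), 'effort': array([ 2.02730276e-03, -3.41253841e+01, -3.03301227e+01,  7.19489576e-02,
        3.04887362e-02, -1.14047409e-04]), 'tool_pos': array([0.18206483, 0.51849623, 0.2044668 ]), 'eef_rot': array([-2.67418156e-04,  1.68098914e-01,  9.85769680e-01, -9.06121233e-04]), 'wrist_force': array([-0.23525447, -0.81847014, -0.48104694]), 'wrist_torque': array([0.01275958, 0.04214586, 0.00910321]), 'grip_force': 0.0, 'gripper_width': 0.9987291341804164}
```

View pics/top0.png

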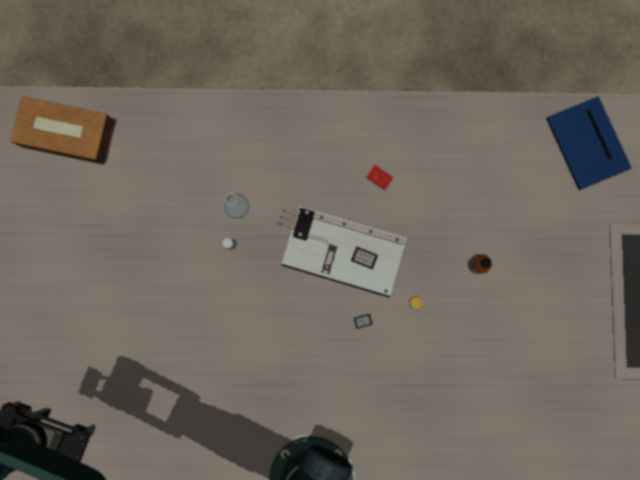

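View pics/scene0.png

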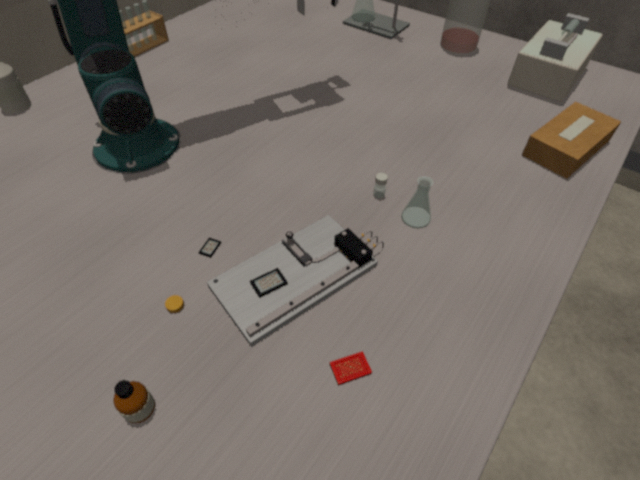

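The top view shows the dock plate with corners near (300,207), (406,238), (390,297) and (282,265). The port block is at (303,223), the bolt at (329,258) and the carrier at (364,258). The smaller grey frame at (363,321) and the red one are decoys. The scene view shows the carrier at (268,283) and the bolt post at (290,237).

```bash
python3 - <<'E'
from h import *
t=cv2.imread("pics/top0.png");s=cv2.imread("pics/scene0.png")
a=cv2.resize(t[195:310,265:420],None,fx=5,fy=5,interpolation=cv2.INTER_CUBIC)
b=cv2.resize(s[205:350,195:395],None,fx=4,fy=4,interpolation=cv2.INTER_CUBIC)
cv2.imwrite("pics/tc.png",a[:600,:800]);cv2.imwrite("pics/sc.png",b)
for n,im,box in(("top",t,(270,200,415,305)),("scene",s,(200,210,395,350))):
    x0,y0,x1,y1=box;g=cv2.cvtColor(im,6)[y0:y1,x0:x1]
    hsv=cv2.cvtColor(im,cv2.COLOR_BGR2HSV)[y0:y1,x0:x1]
    for nm,m in(("plate",(g>150).astype(np.uint8)),("dark",(g<75).astype(np.uint8))):
        cs,_=cv2.findContours(m,0,1)
        for c in cs:
            if cv2.contourArea(c)>60:
                r=cv2.minAreaRect(c);p=cv2.boxPoints(r)+[x0,y0]
                print(n,nm,cv2.contourArea(c),np.round(p,1).tolist(),np.round(ray(n,p,.016 if nm=="plate" else .024)[:,:2],3).tolist())
E
```

```text
top plate 998.5 [[282.4, 261.9], [290.9, 233.1], [327.4, 243.9], [318.8, 272.7]] [[0.541, 0.078], [0.615, 0.057], [0.588, -0.036], [0.514, -0.015]]
top plate 3369.0 [[299.9, 267.4], [314.0, 219.8], [403.6, 246.3], [389.5, 293.9]] [[0.527, 0.033], [0.649, -0.002], [0.583, -0.231], [0.462, -0.195]]
top dark 300.0 [[350.8, 260.1], [356.2, 246.5], [377.2, 254.9], [371.8, 268.5]] [[0.546, -0.095], [0.581, -0.109], [0.56, -0.163], [0.525, -0.149]]
top dark 371.5 [[292.0, 236.1], [300.0, 207.4], [314.1, 211.4], [306.2, 240.0]] [[0.606, 0.054], [0.68, 0.034], [0.67, -0.002], [0.596, 0.018]]
scene dark 556.5 [[249.4, 280.8], [278.6, 266.2], [287.2, 283.4], [258.0, 298.0]] [[0.523, -0.151], [0.545, -0.093], [0.583, -0.113], [0.561, -0.17]]
scene dark 228.0 [[249.8, 343.7], [374.5, 263.2], [376.0, 265.5], [251.3, 346.0]] [[0.61, -0.245], [0.686, 0.023], [0.692, 0.02], [0.615, -0.247]]
scene dark 223.5 [[198.1, 251.8], [210.8, 234.9], [221.2, 242.7], [208.5, 259.6]] [[0.397, -0.16], [0.385, -0.114], [0.416, -0.116], [0.427, -0.162]]
scene dark 303.0 [[279.4, 239.2], [289.7, 231.1], [312.5, 259.8], [302.2, 268.0]] [[0.503, -0.04], [0.505, -0.01], [0.587, -0.042], [0.583, -0.069]]
scene dark 877.0 [[229.2, 301.7], [354.9, 223.2], [376.2, 257.4], [250.6, 335.9]] [[0.525, -0.207], [0.599, 0.088], [0.682, 0.038], [0.602, -0.234]]
```

View pics/tc.png

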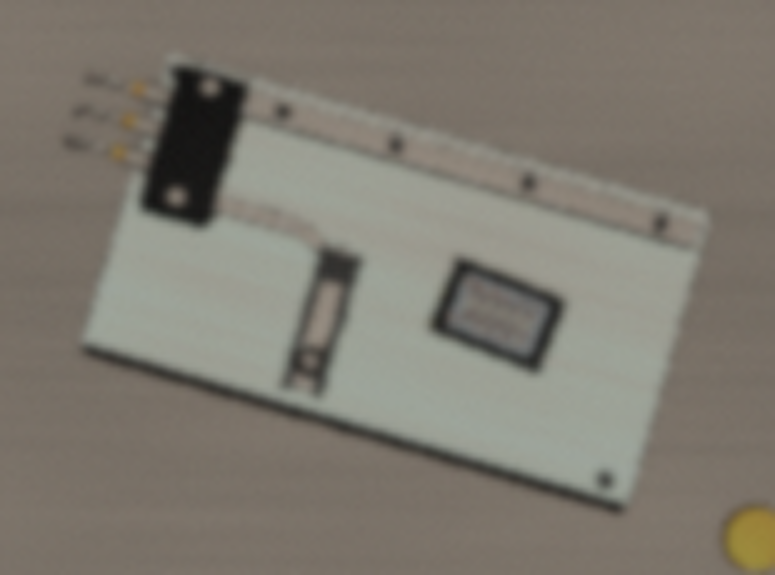

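View pics/sc.png

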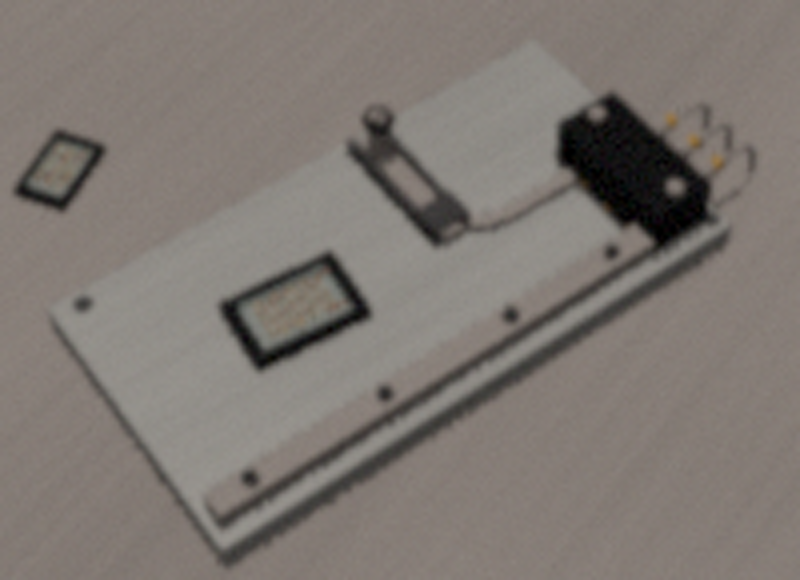

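The top crop shows plate corners at (83,347), (625,505), (707,212) and (175,55), and carrier corners at (460,258), (565,300), (540,370) and (433,328). The scene crop shows plate corners at (52,315), (225,545), (728,228) and (535,40), carrier corners at (332,252), (370,315), (262,368) and (222,300), and the post cap at (377,117).

```bash
cat >> h.py <<'E'
def fit(L,W):
    L=np.array(L,float);W=np.array(W,float)[:,:2];l=L-L.mean(0);w=W-W.mean(0)
    th=np.arctan2((l[:,0]*w[:,1]-l[:,1]*w[:,0]).sum(),(l*w).sum())
    R=np.array([[np.cos(th),-np.sin(th)],[np.sin(th),np.cos(th)]]);t=W.mean(0)-R@L.mean(0)
    return th,t,R,np.linalg.norm(L@R.T+t-W,axis=1)
E
python3 - <<'E'
from h import *
L=np.array([[-94,145],[-94,-145],[62,-145],[62,145]])/1e3
tp=np.array([[83,347],[625,505],[707,212],[175,55]])/5+[265,195]
sp=np.array([[535,40],[52,315],[225,545],[728,228]])/4+[195,205]
tp-=.4;sp-=.375
ct=np.array([[460,258],[565,300],[540,370],[433,328]])/5+[264.6,194.6]
cs=np.array([[370,315],[262,368],[222,300],[332,252]])/4+[194.6,204.6]
C=np.array([[20,30],[20,-30],[-20,-30],[-20,30]])/1e3
W=[]
for c,p,q in(("top",tp,ct),("scene",sp,cs)):
    w=ray(c,p,.016);W.append(w);th,t,R,e=fit(L,w);print(c,"dock",th.round(4),t.round(4),(e*1e3).round(1))
    w=ray(c,q,.024);a,u,_,e=fit(C,w);print(" carrier",a.round(4),u.round(4),(e*1e3).round(1),"in dock",((u-t)@R*1e3).round(1),np.degrees(a-th).round(1))
th,t,R,e=fit(np.r_[L,L],np.r_[W[0],W[1]]);print("joint",th,t,(e*1e3).round(1))
print("post scene",((ray("scene",np.array([[377,112]])/4+[194.6,204.6],.050)[:,:2]-t)@R*1e3))
print("post top",((ray("top",np.array([[312,358]])/5+[264.6,194.6],.050)[:,:2]-t)@R*1e3))
print("block top",((ray("top",np.array([[175,65],[247,82],[212,225],[143,210]])/5+[264.6,194.6],.046)[:,:2]-t)@R*1e3).round(1).tolist())
print("block scene",((ray("scene",np.array([[560,122],[612,95],[710,183]])/4+[194.6,204.6],.046)[:,:2]-t)@R*1e3).round(1).tolist())
E
```

```text
top dock -0.2788 [ 0.5868 -0.0832] [1.7 2.3 2.8 3.5]
 carrier -0.3646 [ 0.5534 -0.1302] [1.4 2.  1.2 1.6] in dock [-19.2 -54.4] -4.9
scene dock -0.2774 [ 0.5871 -0.0845] [0.4 3.7 3.9 3.3]
 carrier -0.4024 [ 0.5532 -0.1308] [2.5 2.6 2.3 1.5] in dock [-20.  -53.9] -7.2
joint -0.2781095213722582 [ 0.58697638 -0.08383415] [1.3 2.9 3.3 2.9 0.3 4.1 3.3 3.8]
post scene [[-76.94325146  32.18356956]]
post top [[-69.44226749  31.1211918 ]]
block top [[52.6, 138.5], [54.6, 101.4], [-19.5, 97.7], [-22.0, 132.9]]
block scene [[-20.9, 101.6], [-19.2, 133.3], [51.7, 134.3]]
```

move_arm:
  rows: "0.32 0.02 -0.04 0 0.06; 0.32 0.04 -0.08 0 0.06; 0.32 0.06 -0.12 0 0.06; 0.32 0.08 -0.16 0 0.06; 0.32 0.1 -0.2 0 0.06; 0.32 0.12 -0.24 0 0.06; 0.32 0.14 -0.28 0 0.06; 0.32 0.16 -0.32 0 0.06; 0.32 0.18 -0.36 0 0.06; 0.32 0.2 -0.4 0 0.06"
  squeeze: 20

```text
time: 1.1
tool_pos: [0.3825, 0.1172, 0.2052]
eef_rot: [-0.0, 0.138, 0.99, 0.0]
wrist_force: [0.8, 1.4, 0.5]
gripper_width: 0.321
grip_force: 0.0
```

move_arm:
  rows: "0.32 0.02 -0.04 0 0; 0.32 0.04 -0.08 0 0; 0.32 0.06 -0.12 0 0; 0.32 0.085 -0.16 0 0; 0.32 0.105 -0.2 0 0; 0.32 0.123 -0.234 0 0; 0.32 0.123 -0.234 -0.05 0; 0.32 0.123 -0.234 -0.1 0; 0.32 0.123 -0.234 -0.14 0; 0.32 0.123 -0.234 -0.16 0"

```text
time: 2.1
tool_pos: [0.5018, -0.1141, 0.0402]
eef_rot: [-0.004, 0.139, 0.99, 0.001]
wrist_force: [-0.7, -0.2, 0.7]
gripper_width: 0.321
grip_force: 0.0
```

```bash
python3 - <<'E'
from h import *
s=manip.get_state();q=s["eef_rot"];print(s["tool_pos"],np.arctan2(2*(q[1]*q[2])*1, 1)*0+2*np.arctan2(q[2],q[1])-np.pi/2)
f=manip.grab_frame("scene");cv2.imwrite("pics/s1.png",cv2.resize(f[170:350,180:400],None,fx=3,fy=3,interpolation=2))
E
```

```text
[ 0.50183644 -0.11411325  0.04017374] 1.2925523592236705
```

View pics/s1.png

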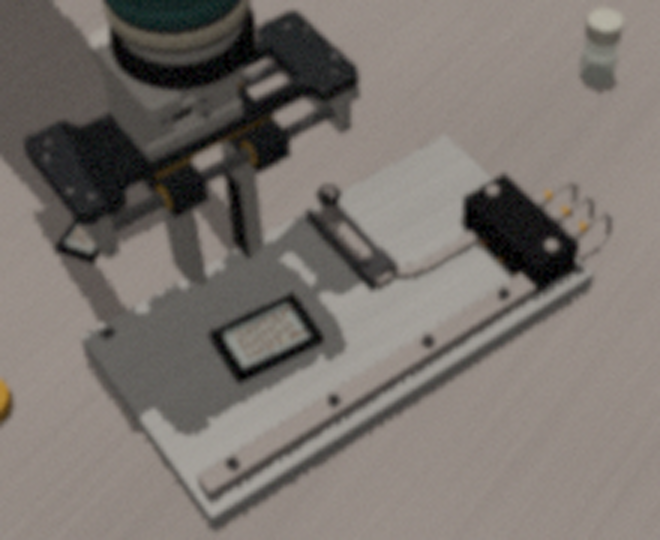

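Both fingers stand on the robot's side of the carrier, with tips at (195,275) and (250,248). The carrier is at (268,338). Next I lower the fingers.

move_arm:
  rows: "0.32 0 0 -0.012 0; 0.32 0 0 -0.02 0; 0.32 0 0 -0.024 0; 0.32 0 0 -0.024 0"

```text
time: 2.55
tool_pos: [0.5057, -0.1151, 0.0219]
eef_rot: [0.0, 0.138, 0.99, -0.0]
wrist_force: [0.2, -0.4, 0.2]
gripper_width: 0.323
grip_force: 0.0
```

move_arm:
  rows: "0.32 0.006 -0.0017 -0.0025 0; 0.32 0.012 -0.0034 -0.0025 0; 0.32 0.018 -0.005 -0.0025 0; 0.32 0.024 -0.0068 -0.0025 0; 0.32 0.029 -0.0083 -0.0025 0; 0.32 0.034 -0.0097 -0.0025 0; 0.32 0.039 -0.0111 -0.0025 0; 0.32 0.044 -0.0126 -0.0025 0; 0.32 0.048 -0.0137 -0.0025 0; 0.32 0.052 -0.0148 -0.0025 0"

```text
time: 3.55
tool_pos: [0.5575, -0.1299, 0.019]
eef_rot: [-0.0, 0.138, 0.99, 0.0]
wrist_force: [-0.9, 0.1, 0.8]
gripper_width: 0.317
grip_force: 0.5
```

move_arm:
  rows: "0.32 0.002 -0.0006 0 0; 0.32 0.004 -0.0011 0 0; 0.32 0.006 -0.0017 0 0; 0.32 0.006 -0.0017 0 0"

```text
time: 3.95
tool_pos: [0.563, -0.1314, 0.0189]
eef_rot: [-0.001, 0.138, 0.99, 0.0]
wrist_force: [-2.4, 0.8, 1.5]
gripper_width: 0.32
grip_force: 1.1
```

move_arm:
  rows: "0.32 0.001 -0.0003 0 0; 0.32 0.002 -0.0006 0 0; 0.32 0.002 -0.0006 0 0"

```text
time: 4.25
tool_pos: [0.5631, -0.1314, 0.0189]
eef_rot: [-0.003, 0.138, 0.99, 0.0]
wrist_force: [-7.7, 3.0, 5.0]
gripper_width: 0.319
grip_force: 3.7
```

```bash
python3 - <<'E'
from h import *
f=manip.grab_frame("scene");cv2.imwrite("pics/s2.png",cv2.resize(f[205:355,200:390],None,fx=4,fy=4,interpolation=2))
E
```

```text
(no output)
```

View pics/s2.png

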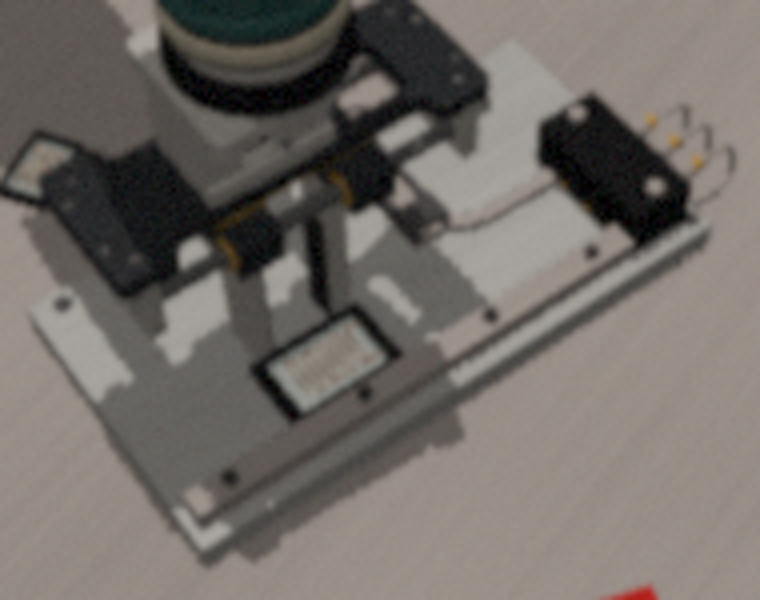

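The carrier now lies flush along the rail, with corners at (400,352) and (295,418) on the rail side, and the contact force rose to about 8 N. Next I back off, rise, shut the fingers and turn to get behind its trailing end.

move_arm:
  rows: "0.32 -0.008 0.002 0 0; 0.32 -0.015 0.004 0 0; 0.32 -0.015 0.004 0.03 0; 0 -0.015 0.004 0.06 -0.1; 0 -0.01 -0.01 0.06 -0.25; 0 -0.005 -0.02 0.06 -0.4; 0 0 -0.03 0.06 -0.55; 0 0.004 -0.04 0.06 -0.69; 0 0.004 -0.055 0.06 -0.83; 0 0.004 -0.067 0.06 -0.97"

```text
time: 5.3
tool_pos: [0.5695, -0.1999, 0.079]
eef_rot: [0.001, 0.587, 0.81, 0.0]
wrist_force: [0.2, 0.9, -0.7]
gripper_width: -0.0
grip_force: 0.0
```

move_arm:
  rows: "0 0 0 0 -0.14; 0 0 0 0 -0.28; 0 0 0 0 -0.42; 0 0 0 0 -0.56; 0 0 0 -0.02 -0.6; 0 0 0 -0.03 -0.6; 0 0 0 -0.03 -0.6"

```text
time: 6.0
tool_pos: [0.5677, -0.1985, 0.0466]
eef_rot: [-0.002, 0.798, 0.603, -0.001]
wrist_force: [-0.6, -0.6, -1.2]
gripper_width: 0.006
grip_force: 0.0
```

```bash
python3 - <<'E'
from h import *
s=manip.get_state();q=s["eef_rot"];p=s["tool_pos"]
t=np.array([.587,-.084]);c,n=np.cos(-.278),np.sin(-.278);R=np.array([[c,-n],[n,c]])
print(p,2*np.arctan2(q[2],q[1])-np.pi/2,"dock",(p[:2]-t)@R)
f=manip.grab_frame("scene");cv2.imwrite("pics/s3.png",cv2.resize(f[205:355,200:390],None,fx=4,fy=4,interpolation=2))
E
```

```text
[ 0.56768324 -0.19848094  0.04664356] -0.27606656676831465 dock [ 0.01284223 -0.11538674]
```

View pics/s3.png

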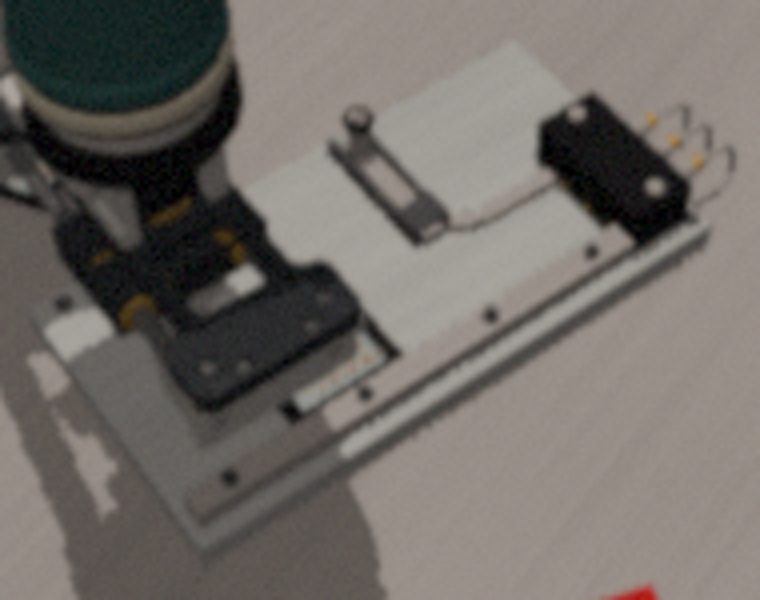

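The gripper is behind the carrier, whose rail-side corners are still at (398,352) and (292,415). It lies flush, and the bolt is untouched.

move_arm:
  rows: "0 0.001 0 -0.015 0; 0 0.002 0 -0.025 0; 0 0.002 0 -0.029 0; 0 0.002 0 -0.029 0"

```text
time: 6.45
tool_pos: [0.5705, -0.1988, 0.0186]
eef_rot: [-0.001, 0.798, 0.603, -0.001]
wrist_force: [0.2, -0.3, 0.4]
gripper_width: 0.006
grip_force: 0.0
```

move_arm:
  rows: "0 0.002 0.006 0 0; 0 0.0035 0.012 0 0; 0 0.005 0.018 0 0; 0 0.0065 0.023 0 0; 0 0.008 0.028 0 0; 0 0.0095 0.033 0 0; 0 0.011 0.038 0 0; 0 0.0125 0.043 0 0; 0 0.014 0.048 0 0; 0 0.0155 0.053 0 0"

```text
time: 7.45
tool_pos: [0.5871, -0.1455, 0.02]
eef_rot: [-0.0, 0.798, 0.603, 0.0]
wrist_force: [-0.5, -0.6, -0.3]
gripper_width: 0.003
grip_force: 0.6
```

move_arm:
  rows: "0 0.0015 0.005 0 0; 0 0.003 0.01 0 0; 0 0.0045 0.015 0 0; 0 0.006 0.02 0 0; 0 0.0075 0.025 0 0; 0 0.009 0.03 0 0; 0 0.0105 0.035 0 0; 0 0.012 0.04 0 0; 0 0.0125 0.042 0 0; 0 0.013 0.044 0 0"

```text
time: 8.45
tool_pos: [0.5997, -0.1018, 0.0198]
eef_rot: [-0.0, 0.798, 0.603, -0.0]
wrist_force: [-0.1, -0.0, -0.6]
gripper_width: 0.003
grip_force: 0.2
```

```bash
cat >> h.py <<'E'
def dock():
    s=manip.get_state();p=s["tool_pos"];t=np.array([.587,-.084]);c,n=np.cos(-.278),np.sin(-.278);R=np.array([[c,-n],[n,c]])
    print(s["time"],p.round(4),"dock",((p[:2]-t)@R*1e3).round(1),"F",(s["wrist_force"][:2]@R).round(1))
E
python3 - <<'E'
from h import *
dock()
f=manip.grab_frame("scene");cv2.imwrite("pics/s4.png",cv2.resize(f[205:355,200:390],None,fx=4,fy=4,interpolation=2))
E
```

```text
8.45 [ 0.5997 -0.1018  0.0198] dock [ 17.1 -13.7] F [-0.1 -0.1]
```

View pics/s4.png

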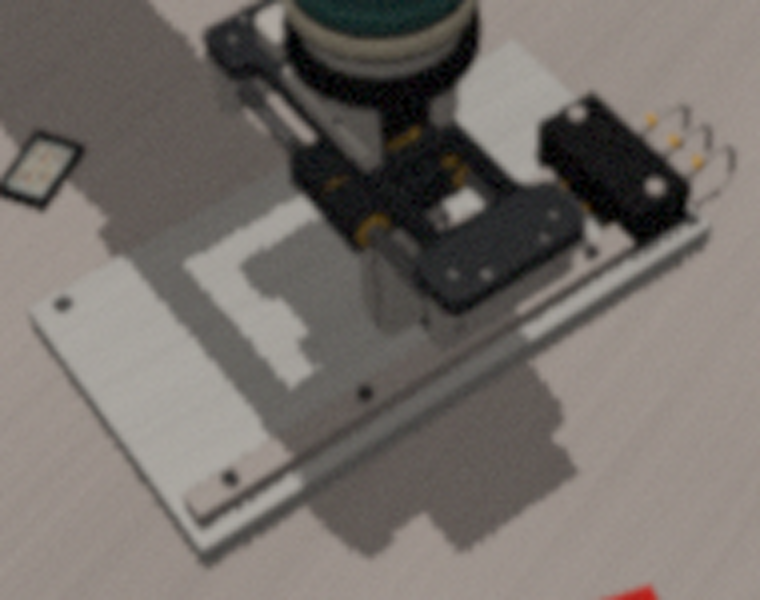

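The carrier is hidden under the gripper, with its rail-side edge along the rail near (430,325). There is no sign of a jam and forces are near zero, so I push on slowly with a slight bias to the rail.

move_arm:
  rows: "0 0.002 0.004 0 0; 0 0.0035 0.008 0 0; 0 0.0045 0.012 0 0; 0 0.006 0.016 0 0; 0 0.007 0.02 0 0; 0 0.008 0.024 0 0; 0 0.009 0.027 0 0; 0 0.01 0.03 0 0; 0 0.011 0.033 0 0; 0 0.0118 0.036 0 0"

```text
time: 9.5
tool_pos: [0.6114, -0.0662, 0.02]
eef_rot: [0.0, 0.798, 0.603, -0.0]
wrist_force: [-0.2, -1.4, 1.0]
gripper_width: 0.006
grip_force: 0.8
```

```bash
python3 -c "
from h import *
dock()"
```

```text
9.5 [ 0.6114 -0.0662  0.02  ] dock [18.6 23.8] F [ 0.2 -1.4]
```

move_arm:
  rows: "0 0.0007 0.002 0 0; 0 0.0013 0.004 0 0; 0 0.0017 0.0055 0 0; 0 0.002 0.007 0 0; 0 0.002 0.007 0 0"

```text
time: 10.0
tool_pos: [0.6132, -0.0602, 0.0201]
eef_rot: [0.001, 0.798, 0.603, -0.001]
wrist_force: [-2.6, -4.2, 2.3]
gripper_width: 0.005
grip_force: 2.4
```

```bash
python3 -c "
from h import *
dock()"
```

```text
10.0 [ 0.6132 -0.0602  0.0201] dock [18.7 30.1] F [-1.3 -4.7]
```

Resistance is building at y≈30, close to the expected 30–32. I push a little more.

move_arm:
  rows: "0 0.0003 0.001 0 0; 0 0.0006 0.002 0 0; 0 0.0006 0.002 0 0"

```text
time: 10.3
tool_pos: [0.6133, -0.0601, 0.0201]
eef_rot: [0.002, 0.798, 0.602, -0.002]
wrist_force: [-4.8, -7.8, 1.5]
gripper_width: 0.005
grip_force: 4.3
```

move_arm:
  rows: "0 0.0003 0.001 0 0; 0 0.0006 0.002 0 0; 0 0.0006 0.002 0 0"

```text
time: 10.6
tool_pos: [0.6133, -0.06, 0.0201]
eef_rot: [0.002, 0.798, 0.602, -0.004]
wrist_force: [-5.5, -11.3, 2.9]
gripper_width: 0.006
grip_force: 6.3
```

```bash
python3 -c "
from h import *
dock()"
```

```text
10.6 [ 0.6133 -0.06    0.0201] dock [18.7 30.3] F [ -2.2 -12.4]
```

A hard stop at y≈30 with 12 N fits the seated position. I back off, lift and go behind the bolt post, which also clears the view.

move_arm:
  rows: "0 -0.003 -0.01 0 0; 0 -0.0055 -0.019 0 0; 0 -0.0055 -0.019 0.04 0; 0 -0.0055 -0.019 0.07 0; 0 -0.04 -0.002 0.07 0; 0 -0.08 0.017 0.07 0; 0 -0.12 0.035 0.07 0; 0 -0.12 0.035 0.07 0"

```text
time: 11.4
tool_pos: [0.4895, -0.0174, 0.0883]
eef_rot: [-0.003, 0.797, 0.604, -0.001]
wrist_force: [-0.0, -0.6, -1.0]
gripper_width: 0.002
grip_force: 0.0
```

```bash
python3 - <<'E'
from h import *
dock()
f=manip.grab_frame("scene");cv2.imwrite("pics/s5.png",cv2.resize(f[200:310,260:390],None,fx=5,fy=5,interpolation=2))
E
```

```text
11.4 [ 0.4895 -0.0174  0.0883] dock [-112.    37.3] F [ 0.1 -0.6]
```

View pics/s5.png

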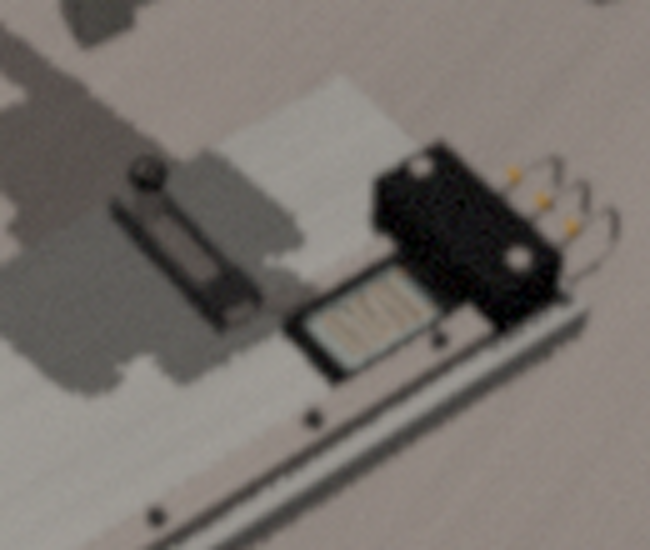

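The carrier sits in the pocket against the port block and the rail, with its trailing edge from (285,325) to (335,380). The bolt is still drawn back, tip at (238,312) and post at (148,172). I lower behind the post.

move_arm:
  rows: "0 -0.001 -0.005 -0.02 0; 0 -0.001 -0.005 -0.04 0; 0 -0.001 -0.005 -0.052 0; 0 -0.001 -0.005 -0.052 0"

```text
time: 11.85
tool_pos: [0.4934, -0.0252, 0.0362]
eef_rot: [-0.001, 0.798, 0.603, -0.001]
wrist_force: [0.1, 0.5, 0.0]
gripper_width: 0.004
grip_force: 0.0
```

```bash
python3 -c "
from h import *
dock()"
```

```text
11.85 [ 0.4934 -0.0252  0.0362] dock [-106.2   30.9] F [-0.1  0.5]
```

move_arm:
  rows: "0 0.004 -0.0011 0 0; 0 0.008 -0.0023 0 0; 0 0.012 -0.0034 0 0; 0 0.016 -0.0046 0 0; 0 0.02 -0.0057 0 0; 0 0.024 -0.0068 0 0; 0 0.028 -0.008 0 0; 0 0.032 -0.0091 0 0; 0 0.036 -0.0103 0 0; 0 0.04 -0.0114 0 0"

```text
time: 12.85
tool_pos: [0.5341, -0.0366, 0.038]
eef_rot: [-0.0, 0.798, 0.603, -0.0]
wrist_force: [-1.1, 1.0, 1.3]
gripper_width: 0.004
grip_force: 0.8
```

move_arm:
  rows: "0 0.001 -0.0003 0 0; 0 0.002 -0.0006 0 0; 0 0.003 -0.0009 0 0; 0 0.004 -0.0011 0 0; 0 0.004 -0.0011 0 0"

```text
time: 13.35
tool_pos: [0.5378, -0.0377, 0.038]
eef_rot: [0.0, 0.798, 0.603, 0.0]
wrist_force: [-1.3, 0.6, 0.4]
gripper_width: 0.008
grip_force: 0.6
```

```bash
python3 -c "
from h import *
dock()"
```

```text
13.35 [ 0.5378 -0.0377  0.038 ] dock [-60.  31.] F [-1.4  0.2]
```

move_arm:
  rows: "0 0.001 -0.0003 0 0; 0 0.002 -0.0006 0 0; 0 0.003 -0.0009 0 0; 0 0.003 -0.0009 0 0"

```text
time: 13.75
tool_pos: [0.5407, -0.0386, 0.038]
eef_rot: [-0.0, 0.798, 0.603, -0.0]
wrist_force: [-2.3, 1.0, 1.4]
gripper_width: 0.005
grip_force: 0.9
```

move_arm:
  rows: "0 0.001 -0.0003 0 0; 0 0.002 -0.0006 0 0; 0 0.002 -0.0006 0 0"

```text
time: 14.05
tool_pos: [0.541, -0.0386, 0.0378]
eef_rot: [-0.002, 0.798, 0.603, -0.001]
wrist_force: [-6.4, 2.2, 4.7]
gripper_width: 0.005
grip_force: 3.5
```

```bash
python3 -c "
from h import *
dock()"
```

```text
14.05 [ 0.541  -0.0386  0.0378] dock [-56.7  31. ] F [-6.8  0.3]
```

move_arm:
  rows: "0 0.001 -0.0003 0 0; 0 0.002 -0.0006 0 0; 0 0.002 -0.0006 0 0"

```text
time: 14.35
tool_pos: [0.5411, -0.0387, 0.0378]
eef_rot: [-0.003, 0.798, 0.603, -0.003]
wrist_force: [-11.0, 2.4, 7.7]
gripper_width: 0.003
grip_force: 5.8
```

move_arm:
  rows: "0 -0.01 0.003 0 0; 0 -0.03 0.0086 0 0; 0 -0.05 0.014 0 0; 0 -0.05 0.014 0.05 0; 0 -0.1 0.03 0.07 0; 0 -0.12 0.035 0.07 0; 0 -0.12 0.035 0.07 0"

```text
time: 15.05
tool_pos: [0.424, -0.0043, 0.1092]
eef_rot: [0.002, 0.798, 0.603, 0.001]
wrist_force: [-0.4, -0.9, -0.2]
gripper_width: 0.004
grip_force: 0.0
```

```bash
python3 - <<'E'
from h import *
dock()
f=manip.grab_frame("scene");cv2.imwrite("pics/s6.png",cv2.resize(f[200:310,260:390],None,fx=5,fy=5,interpolation=2))
E
```

```text
15.05 [ 0.424  -0.0043  0.1092] dock [-178.7   31.9] F [-0.2 -1. ]
```

View pics/s6.png

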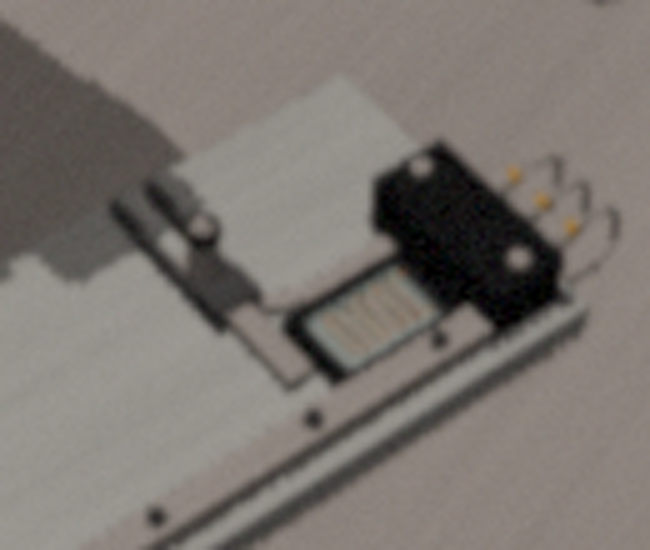

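The bolt is fully forward, tip at (295,380), directly behind the seated carrier. The carrier still lies against the rail and the block, and the arm is clear.

```bash
python3 -c "
from rig import manip
print(manip.sign_off())"
```

```text
the job is handed in; nothing more can be done
None
```

The carrier is seated against the rail and port block, the bolt is pushed to its stop behind it, and the job was handed in at about 15 s with the arm clear and the bystanders not approached.

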